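Snap the clip-on cover onto a sensor head

ROBOT

A 6-joint arm with a two-finger parallel gripper is mounted at the origin on a cart in front of the work surface, level with it; the furniture and walls round the work are solid. World frame = base frame: x ahead of the robot, y to its left, z up, the work surface at z = 0. Lengths are in m, angles in rad, forces in N, time in s.
With the tool pointing down it reaches from about 0.275 to 0.725 m from the base axis. Payload 15.9 kg.
Tool frame: the origin (TCP) lies at the very end of the fingers, on their centre line; the grasp point (between the pads) lies 19 mm behind it; z points along the fingers, x is the direction in which the jaws open and shut, and the axes are right-handed (so a half turn about z gives the same grasp; the last joint's range is limited). The gripper opens to 85 mm and grips with 20 to 120 N. Pads are 22 mm wide; open, the fingers measure 114 mm over their backs; the gripper's body (76 mm by 85 mm) begins 54 mm behind the grasp point. The pads swing forward as they close: fully open they stand 13 mm farther back than shut.
Start: joints at [1.18, 0.213, -0.034, 1.323, 0, 1.571], TCP at [0.19, 0.462, 0.231] pointing down, gripper open.
Joint ranges: [-2.98, 2.98], [-0.74, 1.72], [-1.14, 1.35], [-2.1, 2.04], [-1.57, 1.44], [-3.14, 3.14]. Speed limits (rad/s): [1.89, 1.89, 2.39, 2.57, 3.14, 3.14].

INTERFACE

Orientations are given as a rotation vector (axis times angle).
In Python, from bench import telemetry, viewer, manip gives the robot as it stands.
- The arm moves only by the tool carry_out, never from a script. Its argument "deltas" is a list of rows, each an object of numbers: "grip": the opening, from 0 (shut) to 1 (fully open); "tx", "ty", "tz": the shift along the tool's x, y, z in m; "turn": the turn about the tool's z in units of 5 degrees (1.0 is 5 degrees). In form: [{"grip": .., "tx": .., "ty": .., "tz": .., "turn": ..}, ...]. A call has 1 to 10 rows; each row is the pose to reach, as a shift and turn from the pose commanded when the call began, along the tool's axes at that moment; what a row does not reach only later rows make up. A row lasts 1/10 s, in which the tool goes at most 50 mm and 8.59 degrees, less where a joint would pass 70% of its speed; a pose out of reach is approached as far as the arm can. A call with a gripper value outside its range is refused whole. The fingers move at their own pace and stop on an object; "newtons" is the grip in N (left out, the last holds). Time passes only in rows, so rows that repeat a pose let the fingers close. It gives the time, the measured TCP pose, the force and the opening at its end, in the units of the state.
- telemetry.sense(): the state, without advancing time (a new reading comes with each control period).
- viewer.read_camera(name): name is "side" or "top" or "wrist"; returns (picture, depth): 384x512x3 uint8, red, green, blue; 384x512 float32, m along the optical axis (not along the pixel's ray), 0 where there is no reading.
- viewer.calibration(name): a dict with "fov_y" (degrees; the focal length in pixels is half the picture's height over the tangent of half this angle, whatever the lens; pixels are square), "cx", "cy" (the principal point, pixels), "extrinsics" (4x4, takes a point from world to camera coordinates); the wrist camera has in their place "hand_eye" (4x4, takes a point from camera to tool coordinates, whose origin is the TCP and whose axes are the tool frame's). Camera axes: x right, y up, looking along -z (the intrinsics and any distortion apply to the point x, -y, -z); pixel columns grow to the right and rows downward; lengths in m; the calibration is good to about 2 mm. A picture is of the moment at which its call begins: read the wrist's pose just before it. calibration takes no time and is no camera call.
- manip.finish_job(): hands the job in, once; it reports no verdict.
The state is a dict: "t": time; "qpos": joint angles; "joint_vel": joint speeds; "joint_efforts": joint torques, N m; "position": TCP position; "orientation": TCP orientation; "wrist_force": force on the tool from outside, world axes, zero at the start; "moment": the same for the moment, N m; "width": finger opening in m.
Only numpy, scipy, OpenCV 4.12 (cv2) and the standard library are available. Lean on these libraries where they do the work, as an engineer would, in place of code of your own. Each camera call takes 0.05 s, during which the arm holds its last target.

TASK

Pick up the orange cover by its rib, set it squarely over the rim of the sensor head on the post stand and press it straight and slowly down until both black clip arms have snapped under the rim, so that it stays fully home with the red plunger held in when you let go. The head is delicate: feel for it and never press on it or its stand with more than about 50 N; do not knock over or push aside the two bottles, the flask and the timer.

Things in the scene. Friction and masses are not known exactly. Their poses are not given: they have to be found in the camera images.
- stand_axis (a point): Fixed post stand of a small sensor head. Point on the upright post's axis, on the top face of the 110x100x10 mm dark foot plate; axes of the stand, z up. The head on the post is centred on this axis and square with these axes. Its top is a flange (the rim) 60 mm along x, 80 mm along y, 5 mm thick; below it the head is only 48x69 mm and 27 mm high. It does not give way when pressed.
- stand_foot (a point): Point on the same post axis at bench level, axes of the stand. The post is clamped at another height each time: the flat top face of the head's flange lies 95 to 145 mm above this point. That height is not measured; it must be felt or seen. Keep off the fixed hose that rises at the right of the bench (about x 0.54, y -0.35 m) and arches up to the robot's right: an arm that starts beside it should first draw back from it.
- cover_handle (a point): The loose orange cover (about 120 g), at the centre of its upright grip rib, 30 mm above the underside of the cover plate. The rib is 50 mm long (x) and 16 mm thick (y); from this point it reaches 12 mm up and 26 mm down to the plate's top. The clip pivots at both ends, 46 mm out along y, top out 22 mm below this point. z up. The cover fits either way round (half turn).
- cover_plate (a point): Same cover, centre of the underside of its 4 mm thick plate (72 mm along x, 81 mm along y). Two fixed skirts at the +x and -x edges, flared at the foot, reach 25 mm below it; the cover stands on them on the bench, and they pass the head's flange with 2 mm play each side. Two hinged black clip arms at the +y and -y ends reach 19 mm below it, with inward hooks above a slope.
- clip_left (a joint): Black sprung clip arm at the cover's +y end. 0 rad: straight (free, or hooked under the rim); 0.1 to 0.3 when spread by the rim. Its slope meets the rim with the plate's underside about 12 mm above the head's top face and is fully spread 7 mm above it. It then slides down the flange edge and springs back under it only in the last millimetre, as the plate comes to lie flat on the head.
- clip_right (a joint): The same at the cover's -y end. Spreading both clips takes about 6 to 12 N straight down, sliding on against the plunger about 3 to 6 N; at the snap the force drops, and right after it the plate meets the rigid head and the force climbs steeply (about 10 N a millimetre), with a bump that grows with speed: about 10 mm/s is gentle enough.
- interlock (a joint): Red sprung plunger, 8 mm across, in the middle of the head's top face, standing 6 mm above it. 0 m: up; 0.006: pressed flush. Its spring (2.4 to 4.2 N) lifts an unclipped cover off again; under a clipped cover it stays above 0.0045.
- amber_bottle: Bystander, loose: small amber glass bottle with white cap, 41 mm wide, 85 mm tall; origin at the centre of its underside, z up.
- flask: Bystander, loose: small clear waisted plastic flask, 47 mm wide, 86 mm tall; origin at the centre of its underside, z up.
- tall_bottle: Bystander, loose: amber glass bottle with black cap, 48 mm wide, 103 mm tall; origin at the centre of its underside, z up.
- timer: Bystander, loose: white bench timer, 26x64x60 mm; origin at the centre of its underside, z up.
Things that resemble listed ones, but are neither listed nor needed, are in the scene too. What is shaped like the part that bears cover_handle but blue is not meant.

How it is judged:
On the way:
1. the cover is lifted clear of the bench (height (world z) of cover_handle above 0.085 m and value of joint interlock below 0.003 m), for 0.1 s.
At the end, for the whole second after the job is handed in: The plunger is held in at least 4.5 mm, both clip arms are back within 0.12 rad of straight, the cover is within 6 mm of the post axis, within 0.06 rad of level, and it all stays so once the gripper has let go (value of joint interlock above 0.0045 m and value of joint each of clip_left, clip_right below 0.12 rad and horizontal distance between cover_handle and stand_axis below 0.006 m and angle between cover_handle's own z axis and vertical below 0.06 rad); the robot touches nothing.
It fails at once if more than 50 N is put on the stand or its head (contact force between stand and anything else above 50 N).
It fails at once if the amber bottle is pushed more than 20 mm or tipped (distance of amber_bottle from where it was at the start of the episode above 0.02 m or angle between amber_bottle's own z axis and vertical above 0.35 rad).
It fails at once if the flask is pushed more than 20 mm or tipped (distance of flask from where it was at the start of the episode above 0.02 m or angle between flask's own z axis and vertical above 0.35 rad).
It fails at once if the tall bottle is pushed more than 20 mm or tipped (distance of tall_bottle from where it was at the start of the episode above 0.02 m or angle between tall_bottle's own z axis and vertical above 0.35 rad).
It fails at once if the timer is pushed more than 20 mm or tipped (distance of timer from where it was at the start of the episode above 0.02 m or angle between timer's own z axis and vertical above 0.35 rad).
It also fails if it takes over 51 s, if anything falls off the work surface, if the arm or the gripper's body presses on something with over 40 N, if the wrist force passes 120 N, or if a joint passes its speed limit or range.

## Working session

There is one attempt and no reset: what is moved stays moved. The work goes in short steps, Python scripts to look and compute and a tool call to move; the robot and the scene stay as the last step left them, time stands still between calls to the robot, and variables do not carry over. Pictures are saved under pics/ and viewed, and the job is handed in when it is done.

Besides the shell and the picture viewer there is one more tool, called by a JSON object that holds its "api" and its "payload", one argument or row to a line. carry_out: Moves the arm, as the interface text tells. Its arguments: {"type":"object","properties":{"deltas":{"type":"array"},"newtons":{"type":"number"}},"required":["deltas"]}

```bash
ls; mkdir -p pics; cat > h.py <<'E'
import numpy as np, cv2
from bench import telemetry, viewer, manip
E
python3 - <<'E'
from h import *
s=telemetry.sense()
for k in s: print(k,np.round(s[k],3))
for n in ["side","top","wrist"]:
    p,d=viewer.read_camera(n); np.savez(f"pics/{n}0.npz",p=p,d=d)
    cv2.imwrite(f"pics/{n}0.png",p[:,:,::-1]); print(n,viewer.calibration(n), d.min(),d.max())
E
```

```text
pics
t 0.0
qpos [ 1.18   0.213 -0.035  1.323  0.     1.571]
joint_vel [-0.    -0.001 -0.001 -0.001 -0.    -0.001]
joint_efforts [ 6.0000e-03 -6.8616e+01  4.8712e+01  1.8000e-02  0.0000e+00  0.0000e+00]
position [0.19  0.462 0.231]
orientation [ 2.610e+00  1.748e+00 -1.000e-03]
wrist_force [ 0.777 -0.377  0.153]
moment [-0.028  0.002  0.004]
width 0.085
side {'fov_y': 54.53401765284105, 'cx': 253.1208192756772, 'cy': 198.18131936670997, 'extrinsics': array([[-0.90930048,  0.41611191,  0.00484854,  0.44297492],
       [-0.33048806, -0.72917491,  0.59923417,  0.20890531],
       [ 0.25288391,  0.54328154,  0.80055911, -1.3407751 ],
       [ 0.        ,  0.        ,  0.        ,  1.        ]])} 0.0 2.4908526
top {'fov_y': 52.3802983867813, 'cx': 259.37269862464973, 'cy': 187.32216817787565, 'extrinsics': array([[-0.0048985 , -0.99996842, -0.00625837,  0.11023466],
       [ 0.99004097, -0.00573022,  0.14066283, -0.54179085],
       [-0.14069425, -0.00550701,  0.99003778, -1.20894921],
       [ 0.        ,  0.        ,  0.        ,  1.        ]])} 0.0 1.9621154
wrist {'fov_y': 69.88453585973093, 'cx': 258.85653548274666, 'cy': 193.9098959374133, 'hand_eye': array([[ 9.99999267e-01, -1.17868674e-03,  2.77406361e-04,
         4.49685380e-05],
       [-1.03038856e-03, -9.48638793e-01, -3.16359571e-01,
        -7.97418742e-02],
       [ 6.36047266e-04,  3.16359053e-01, -9.48639312e-01,
        -1.44064864e-01],
       [ 0.00000000e+00,  0.00000000e+00,  0.00000000e+00,
         1.00000000e+00]])} 0.0 1.3090042
```

View pics/side0.png

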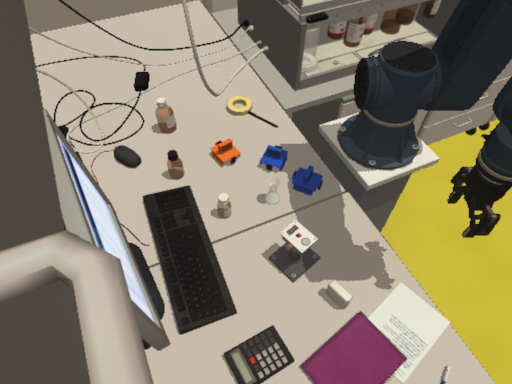

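View pics/top0.png

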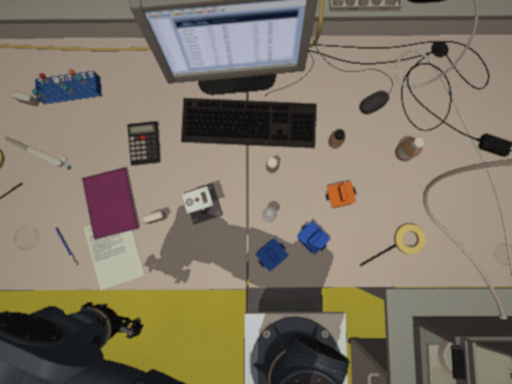

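View pics/wrist0.png

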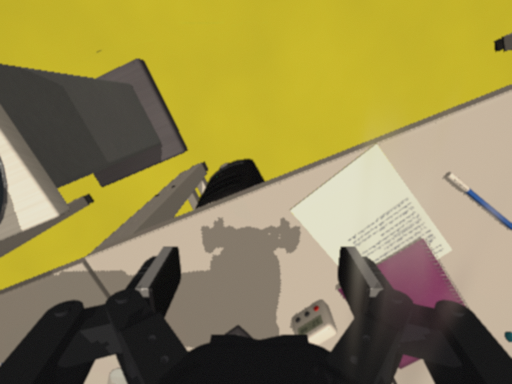

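The side and top views show the orange cover (top 341,194), the stand with its light head (top 200,200), two blue decoys (272,254 and 313,236), the flask (271,210), the bottles (273,163 and 337,138) and the timer (153,216).

```bash
cat >> h.py <<'E'
def cal(n):
    c=viewer.calibration(n); f=192/np.tan(np.radians(c['fov_y'])/2); return c,f
def cloud(n,d,T=None):
    c,f=cal(n)
    v,u=np.mgrid[0:384,0:512]
    P=np.stack([(u-c['cx'])/f*d,-(v-c['cy'])/f*d,-d],-1)
    M=np.linalg.inv(c['extrinsics']) if T is None else T@c['hand_eye']
    return P@M[:3,:3].T+M[:3,3]
def tool(s):
    T=np.eye(4);T[:3,:3]=cv2.Rodrigues(np.array(s['orientation'],float))[0];T[:3,3]=s['position'];return T
def load(n,i): z=np.load(f"pics/{n}{i}.npz"); return z['p'],z['d']
E
python3 - <<'E'
from h import *
p,d=load("top",0)
W=cloud("top",d)
hsv=cv2.cvtColor(p,cv2.COLOR_RGB2HSV)
m=((hsv[...,0]<13)&(hsv[...,1]>180)&(hsv[...,2]>90)).astype(np.uint8)
n,l,st,ce=cv2.connectedComponentsWithStats(m)
for i in range(1,n):
    if st[i,4]>60:
        q=W[l==i]; print(st[i],ce[i],q.min(0).round(3),q.max(0).round(3),np.median(q,0).round(3))
for nm,(u,v) in dict(head=(200,200),foot=(212,212),flask=(271,210),amb=(273,163),tall=(337,138),big=(409,148),timer=(153,216),bench=(230,180)).items(): print(nm,W[v-1:v+2,u-1:u+2].reshape(-1,3).mean(0).round(3))
a=cv2.resize(p[120:280,120:280],None,fx=5,fy=5,interpolation=cv2.INTER_CUBIC)[:600]
b=cv2.resize(p[120:240,240:400],None,fx=5,fy=5,interpolation=cv2.INTER_CUBIC)
cv2.imwrite("pics/a.png",a[:,:,::-1]);cv2.imwrite("pics/b.png",b[:,:,::-1])
p,d=load("side",0)
a=cv2.resize(p[120:240,180:340],None,fx=5,fy=5,interpolation=cv2.INTER_CUBIC)
cv2.imwrite("pics/c.png",a[:,:,::-1])
E
```

```text
[328 182  27  25 486] [340.76954733 193.79218107] [ 0.367 -0.198  0.017] [0.56  0.1   1.274] [ 0.52 -0.15  0.03]
head [0.493 0.283 0.126]
foot [0.467 0.262 0.009]
flask [0.467 0.072 0.068]
amb [0.612 0.064 0.085]
tall [ 0.688 -0.135  0.093]
big [ 0.654 -0.356  0.094]
timer [0.451 0.439 0.058]
bench [ 0.573  0.205 -0.001]
```

View pics/a.png

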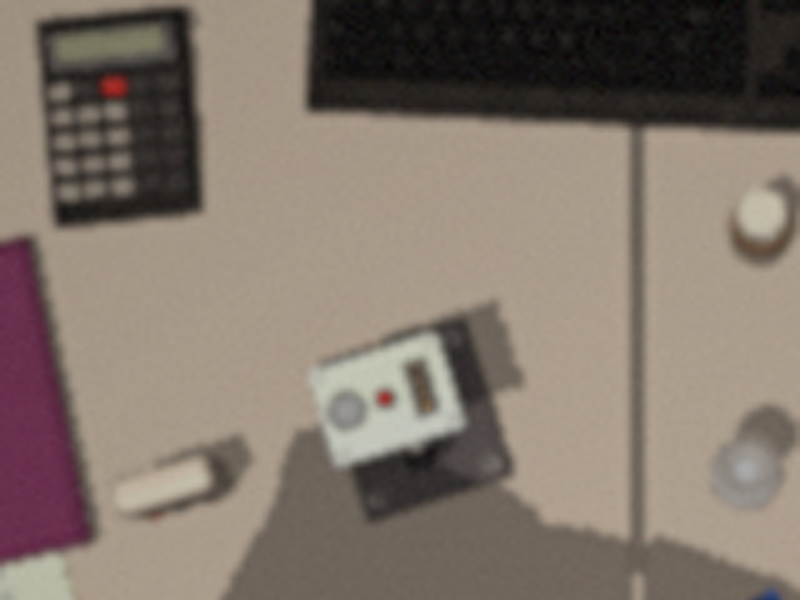

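View pics/b.png

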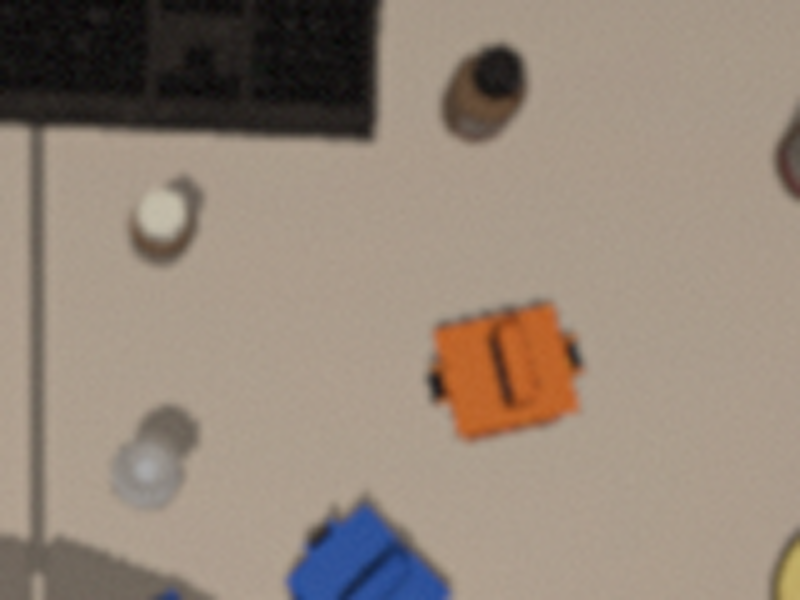

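View pics/c.png

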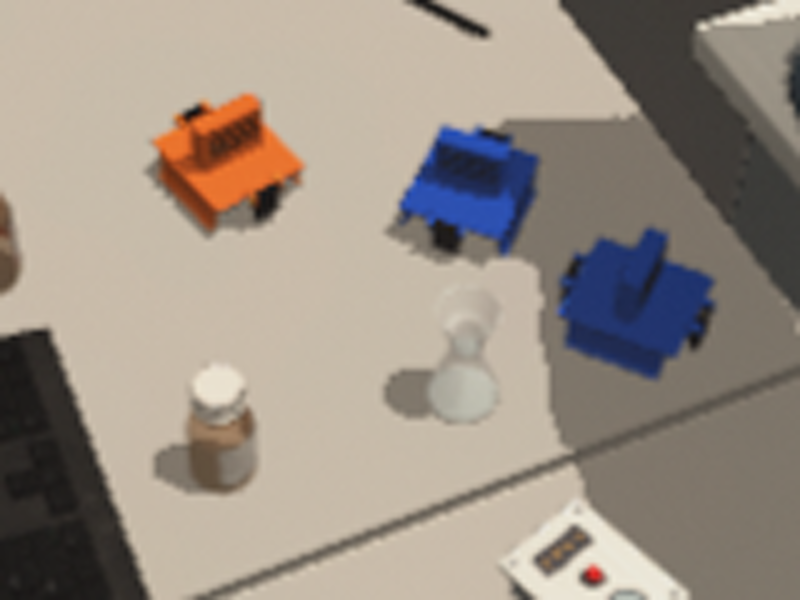

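```bash
cat >> h.py <<'E'
def ray_plane(n,uv,z,T=None):
    c,f=cal(n); M=np.linalg.inv(c['extrinsics']) if T is None else T@c['hand_eye']
    uv=np.atleast_2d(uv).astype(float)
    D=np.stack([(uv[:,0]-c['cx'])/f,-(uv[:,1]-c['cy'])/f,-np.ones(len(uv))],-1)@M[:3,:3].T
    o=M[:3,3]; return o+D*((z-o[2])/D[:,2])[:,None]
def big(m,near=None):
    n,l,st,ce=cv2.connectedComponentsWithStats(m.astype(np.uint8))
    k=[i for i in range(1,n) if st[i,4]>60]
    i=max(k,key=lambda i:st[i,4]) if near is None else min(k,key=lambda i:np.hypot(*(ce[i]-near)))
    return l==i
def rect(m):
    c=max(cv2.findContours(m.astype(np.uint8),cv2.RETR_EXTERNAL,cv2.CHAIN_APPROX_NONE)[0],key=len)
    return cv2.minAreaRect(c)
E
python3 - <<'E'
from h import *
p,d=load("top",0); W=cloud("top",d)
hsv=cv2.cvtColor(p,cv2.COLOR_RGB2HSV)
o=big((hsv[...,0]<13)&(hsv[...,1]>180)&(hsv[...,2]>90),(341,194))
print(hsv[195,205],hsv[200,200],hsv[180,230])
v,u=np.mgrid[0:384,0:512]
hm=(W[...,2]>0.105)&(W[...,2]<.16)&(abs(u-200)<35)&(abs(v-200)<35)
hm=big(hm)
print("head z",np.median(W[hm],0),W[hm][:,2].std(),hm.sum())
for nm,m,z in (("cover",o,.03),("head",hm,np.median(W[hm][:,2]))):
    b=cv2.boxPoints(rect(m)); q=ray_plane("top",b,z)
    print(nm,rect(m),"\n",q.round(4),q.mean(0).round(4),[np.round(np.linalg.norm(q[i]-q[i-1]),4) for i in range(4)],[np.round(np.degrees(np.arctan2(*(q[i]-q[i-1])[[1,0]])),1) for i in range(4)])
ps,ds=load("side",0); Ws=cloud("side",ds)
hs=cv2.cvtColor(ps,cv2.COLOR_RGB2HSV)
m=(Ws[...,2]>.1)&(Ws[...,2]<.16)&(abs(Ws[...,0]-.49)<.07)&(abs(Ws[...,1]-.28)<.07)
print("side head",np.median(Ws[m],0),m.sum(), Ws[m].min(0),Ws[m].max(0))
E
```

```text
[ 17  32 112] [ 36  19 191] [ 15  46 171]
head z [0.49356622 0.29177825 0.12610268] 0.002467657549514476 548
cover ((341.0121765136719, 193.89024353027344), (21.162439346313477, 25.91176414489746), 77.90524291992188) 
 [[ 0.5458 -0.1073  0.03  ]
 [ 0.563  -0.1894  0.03  ]
 [ 0.496  -0.201   0.03  ]
 [ 0.479  -0.1195  0.03  ]] [ 0.5209 -0.1543  0.03  ] [np.float64(0.0679), np.float64(0.0838), np.float64(0.068), np.float64(0.0832)] [np.float64(10.4), np.float64(-78.2), np.float64(-170.2), np.float64(101.8)]
head ((196.8000030517578, 199.39999389648438), (20.23857307434082, 27.195587158203125), 71.56504821777344) 
 [[0.511  0.3403 0.1261]
 [0.5363 0.2641 0.1261]
 [0.4789 0.2444 0.1261]
 [0.4539 0.3201 0.1261]] [0.495  0.2922 0.1261] [np.float64(0.0606), np.float64(0.0803), np.float64(0.0607), np.float64(0.0798)] [np.float64(19.5), np.float64(-71.6), np.float64(-161.0), np.float64(108.3)]
side head [0.49949675 0.30120152 0.12680197] 716 [0.45708869 0.25009119 0.10001283] [0.53565061 0.34426478 0.13461297]
```

{"api": "carry_out", "payload": {
  "deltas": [
    {"grip":1,"tx":-0.005,"ty":0.044,"tz":-0.02,"turn":-1.2},
    {"grip":1,"tx":-0.01,"ty":0.088,"tz":-0.03,"turn":-2.4},
    {"grip":1,"tx":-0.015,"ty":0.132,"tz":-0.039,"turn":-3.6},
    {"grip":1,"tx":-0.02,"ty":0.176,"tz":-0.039,"turn":-4.8},
    {"grip":1,"tx":-0.026,"ty":0.22,"tz":-0.039,"turn":-6},
    {"grip":1,"tx":-0.031,"ty":0.264,"tz":-0.039,"turn":-7.2},
    {"grip":1,"tx":-0.036,"ty":0.308,"tz":-0.039,"turn":-8.2},
    {"grip":1,"tx":-0.041,"ty":0.347,"tz":-0.039,"turn":-8.2},
    {"grip":1,"tx":-0.041,"ty":0.347,"tz":-0.039,"turn":-8.2},
    {"grip":1,"tx":-0.041,"ty":0.347,"tz":-0.039,"turn":-8.2}
  ]
}}

```text
t: 1.15
position: [0.496, 0.2917, 0.2697]
orientation: [-1.835, -2.549, 0.001]
wrist_force: [0.5, 0.9, -0.8]
width: 0.0855
```

```bash
cat >> h.py <<'E'
def snap(n,i):
    s=telemetry.sense(); p,d=viewer.read_camera(n); np.savez(f"pics/{n}{i}.npz",p=p,d=d,pos=s['position'],ori=s['orientation'])
    cv2.imwrite(f"pics/{n}{i}.png",p[:,:,::-1]); return s,p,d
E
python3 - <<'E'
from h import *
s,p,d=snap("wrist",1)
print(s['qpos'],s['joint_vel'].max() if hasattr(s['joint_vel'],'max') else s['joint_vel'])
W=cloud("wrist",d,tool(s)); 
v,u=np.mgrid[0:384,0:512]
m=(W[...,2]>.105)&(W[...,2]<.16)&(np.hypot(W[...,0]-.495,W[...,1]-.292)<.07)
print(np.median(W[m],0),m.sum(),rect(m))
b=cv2.boxPoints(rect(big(m)));q=ray_plane("wrist",b,np.median(W[m][:,2]),tool(s))
print(q.round(4),q.mean(0),[np.round(np.linalg.norm(q[i]-q[i-1]),4) for i in range(4)],[np.round(np.degrees(np.arctan2(*(q[i]-q[i-1])[[1,0]])),1) for i in range(4)])
cv2.imwrite("pics/m1.png",m*255)
E
```

```text
[5.31474851e-01 3.75852637e-01 2.82738209e-01 1.47867568e+00
 1.85607228e-04 2.08453108e-01] 0.03383950115598108
[0.49634185 0.29231255 0.12809487] 3925 ((260.5, 181.5), (53.0, 75.0), 90.0)
[[0.4818 0.2461 0.1281]
 [0.4567 0.3205 0.1281]
 [0.5122 0.342  0.1281]
 [0.5389 0.2628 0.1281]] [0.49740498 0.29285607 0.12809487] [np.float64(0.0595), np.float64(0.0785), np.float64(0.0595), np.float64(0.0836)] [np.float64(-163.8), np.float64(108.6), np.float64(21.1), np.float64(-71.4)][ WARN:0@1.037] global loadsave.cpp:1063 imwrite_ Unsupported depth image for selected encoder is fallbacked to CV_8U.
```

View pics/wrist1.png

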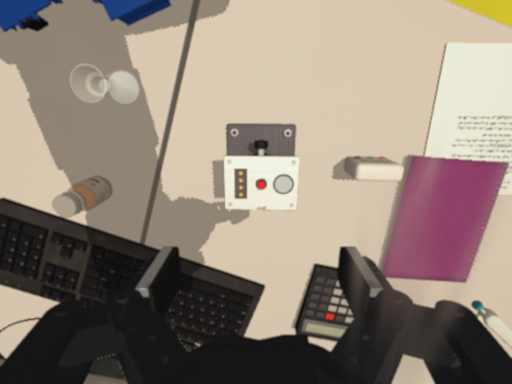

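The wrist view shows the white flange nearly square with the image, corners about (225,156)–(299,209), plunger at (261,184).

```bash
cat >> h.py <<'E'
def metric_rect(m,z,T,n="wrist"):
    c=max(cv2.findContours(cv2.resize(m.astype(np.uint8)*255,None,fx=4,fy=4,interpolation=cv2.INTER_LINEAR)//128,cv2.RETR_EXTERNAL,cv2.CHAIN_APPROX_NONE)[0],key=len)[:,0,:]
    uv=(c+.5)/4-.5
    q=ray_plane(n,uv,z,T)[:,:2]
    r=cv2.minAreaRect((q*1000).astype(np.float32)); return r
E
python3 - <<'E'
from h import *
z=np.load("pics/wrist1.npz");p,d=z['p'],z['d'];T=tool(dict(position=z['pos'],orientation=z['ori']))
print(np.degrees(np.arctan2(T[1,0],T[0,0])))
hsv=cv2.cvtColor(p,cv2.COLOR_RGB2HSV)
print(hsv[162,262],hsv[140,262],hsv[184,310],hsv[215,262])
m=(hsv[...,2]>165)&(hsv[...,1]<35); v,u=np.mgrid[0:384,0:512]
m&=(u>215)&(u<310)&(v>145)&(v<220); m=big(m)
for zz in (.124,.126,.128): print(zz,metric_rect(m,zz,T))
r=((hsv[...,0]<8)|(hsv[...,0]>172))&(hsv[...,1]>150)&(abs(u-261)<12)&(abs(v-184)<12)
print(r.sum(),u[r].mean(),v[r].mean(),ray_plane("wrist",(u[r].mean(),v[r].mean()),.132,T))
a=p[145:220,215:310];cv2.imwrite("pics/d.png",cv2.resize(np.hstack([a,np.repeat(m[145:220,215:310,None]*255,3,2).astype(np.uint8)]),None,fx=4,fy=4)[:,:,::-1])
W=cloud("wrist",d,T); k=cv2.erode(m.astype(np.uint8),np.ones((9,9)))>0; print(np.median(W[k],0)); b=(abs(u-240)<10)&(abs(v-230)<8);print("bench",np.median(W[b],0)); b=(abs(u-250)<10)&(abs(v-136)<4);print("foot",np.median(W[b],0))
E
```

```text
108.50777800287769
[ 34  17 244] [ 8 31 65] [ 17  50 218] [ 18  49 218]
0.124 ((499.8824768066406, 294.49298095703125), (60.22045135498047, 81.65853118896484), 18.585712432861328)
0.126 ((499.3348693847656, 294.2942810058594), (59.80498504638672, 81.09516906738281), 18.58571434020996)
0.128 ((498.7873229980469, 294.0955810546875), (59.389530181884766, 80.53180694580078), 18.58571434020996)
45 260.93333333333334 184.55555555555554 [[0.49853989 0.29372291 0.132     ]]
[0.4848832  0.29820223 0.12801323]
bench [0.61976467 0.29902369 0.00126331]
foot [0.46784119 0.26732011 0.01140027]
```

View pics/d.png

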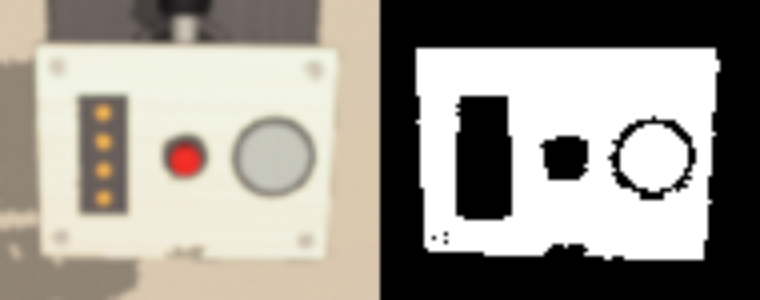

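{"api": "carry_out", "payload": {
  "deltas": [
    {"grip":1,"tx":-0.043,"ty":-0.012,"tz":0,"turn":0.2},
    {"grip":1,"tx":-0.086,"ty":-0.024,"tz":0,"turn":0.4},
    {"grip":1,"tx":-0.129,"ty":-0.036,"tz":0,"turn":0.6},
    {"grip":1,"tx":-0.172,"ty":-0.048,"tz":0,"turn":0.8},
    {"grip":1,"tx":-0.215,"ty":-0.06,"tz":0.0,"turn":1.0},
    {"grip":1,"tx":-0.26,"ty":-0.072,"tz":0.01,"turn":1.2},
    {"grip":1,"tx":-0.305,"ty":-0.084,"tz":0.02,"turn":1.4},
    {"grip":1,"tx":-0.35,"ty":-0.096,"tz":0.03,"turn":1.5},
    {"grip":1,"tx":-0.39,"ty":-0.107,"tz":0.055,"turn":1.5},
    {"grip":1,"tx":-0.43,"ty":-0.118,"tz":0.08,"turn":1.5}
  ]
}}

```text
t: 2.2
position: [0.521, -0.1535, 0.1902]
orientation: [1.993, 2.426, 0.001]
wrist_force: [0.8, 0.2, 0.6]
width: 0.0856
```

{"api": "carry_out", "payload": {
  "deltas": [
    {"grip":1,"tz":0.018},
    {"grip":1,"tz":0.018},
    {"grip":1,"tz":0.018}
  ]
}}

```text
invalid input at $.deltas[0]: expected keys grip, tx, ty, tz, turn
```

```bash
python3 - <<'E'
from h import *
s,p,d=snap("wrist",2); T=tool(s)
print(s['position'],np.degrees(np.arctan2(T[1,0],T[0,0])),s['qpos'])
hsv=cv2.cvtColor(p,cv2.COLOR_RGB2HSV)
m=(hsv[...,0]<13)&(hsv[...,1]>150)&(hsv[...,2]>80); m=big(m); np.save("pics/om.npy",m)
W=cloud("wrist",d,T); Z=W[...,2]
for lo,hi in ((.02,.036),(.06,.075)):
    k=m&(Z>lo)&(Z<hi); print(k.sum(),np.median(Z[k]),metric_rect(big(k),np.median(Z[k]),T))
E
```

```text
[ 0.52103331 -0.15350692  0.1901973 ] 101.19249968805313 [-2.86628155e-01  3.10581083e-01 -9.56038898e-03  1.24907308e+00
  1.96675797e-04 -4.81974388e-01]
2953 0.030536028204273702 ((524.031982421875, -153.2707977294922), (73.02671813964844, 97.26143646240234), 11.299507141113281)
769 0.06820814046596696 ((523.8642578125, -153.88426208496094), (50.72153091430664, 17.180082321166992), 11.814362525939941)
```

View pics/wrist2.png

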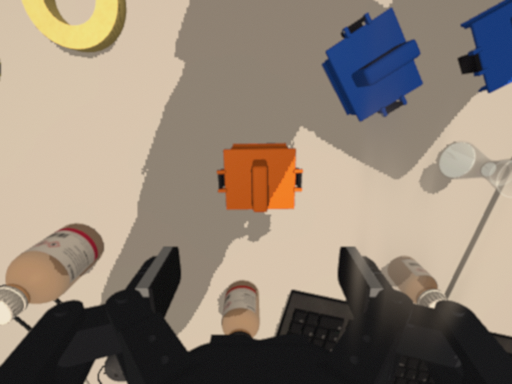

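{"api": "carry_out", "payload": {
  "deltas": [
    {"grip":1,"tx":0,"ty":0.001,"tz":0.04,"turn":-0.06},
    {"grip":1,"tx":0,"ty":0.0015,"tz":0.08,"turn":-0.06},
    {"grip":1,"tx":0,"ty":0.0015,"tz":0.11,"turn":-0.06},
    {"grip":1,"tx":0,"ty":0.0015,"tz":0.135,"turn":-0.06},
    {"grip":1,"tx":0,"ty":0.0015,"tz":0.148,"turn":-0.06},
    {"grip":1,"tx":0,"ty":0.0015,"tz":0.154,"turn":-0.06},
    {"grip":1,"tx":0,"ty":0.0015,"tz":0.154,"turn":-0.06},
    {"grip":1,"tx":0,"ty":0.0015,"tz":0.154,"turn":-0.06}
  ]
}}

```text
t: 3.05
position: [0.5231, -0.1523, 0.0372]
orientation: [1.988, 2.431, 0.001]
wrist_force: [0.9, 0.7, -0.1]
width: 0.0854
```

{"api": "carry_out", "payload": {
  "deltas": [
    {"grip":0,"tx":0,"ty":0,"tz":0,"turn":0},
    {"grip":0,"tx":0,"ty":0,"tz":0,"turn":0},
    {"grip":0,"tx":0,"ty":0,"tz":0,"turn":0},
    {"grip":0,"tx":0,"ty":0,"tz":0,"turn":0},
    {"grip":0,"tx":0,"ty":0,"tz":0,"turn":0},
    {"grip":0,"tx":0,"ty":0,"tz":0,"turn":0},
    {"grip":0,"tx":0,"ty":0,"tz":0,"turn":0},
    {"grip":0,"tx":0,"ty":0,"tz":0,"turn":0}
  ],
  "newtons": 60
}}

```text
t: 3.85
position: [0.5226, -0.1528, 0.0365]
orientation: [1.99, 2.431, 0.0]
wrist_force: [-0.4, -0.9, 5.8]
width: 0.0151
```

{"api": "carry_out", "payload": {
  "deltas": [
    {"grip":0,"tx":0,"ty":0,"tz":-0.01,"turn":0},
    {"grip":0,"tx":0,"ty":0,"tz":-0.03,"turn":0},
    {"grip":0,"tx":0,"ty":0,"tz":-0.06,"turn":0},
    {"grip":0,"tx":0,"ty":0,"tz":-0.09,"turn":0},
    {"grip":0,"tx":0,"ty":0,"tz":-0.13,"turn":0},
    {"grip":0,"tx":0,"ty":0,"tz":-0.17,"turn":0},
    {"grip":0,"tx":0,"ty":0,"tz":-0.19,"turn":0},
    {"grip":0,"tx":0,"ty":0,"tz":-0.2,"turn":0},
    {"grip":0,"tx":0,"ty":0,"tz":-0.2,"turn":0},
    {"grip":0,"tx":0,"ty":0,"tz":-0.2,"turn":0}
  ]
}}

```text
t: 4.85
position: [0.5221, -0.1525, 0.2351]
orientation: [-1.989, -2.43, 0.001]
wrist_force: [-0.1, 0.1, -0.9]
width: 0.0153
```

```bash
python3 - <<'E'
from h import *
s,p,d=snap("wrist",3); T=tool(s)
print(s['position'],np.degrees(np.arctan2(T[1,0],T[0,0])),s['wrist_force'],s['width'])
snap("side",3)
hsv=cv2.cvtColor(p,cv2.COLOR_RGB2HSV)
m=(hsv[...,0]<13)&(hsv[...,1]>150)&(hsv[...,2]>80); m=big(m)
W=cloud("wrist",d,T); q=(W-T[:3,3])@T[:3,:3]   # tool coords
for lo,hi in ((-.004,.018),(-.045,-.02)):
    k=m&(q[...,2]>lo)&(q[...,2]<hi); print(k.sum(),q[k].min(0).round(4),q[k].max(0).round(4),np.median(q[k],0).round(4))
E
```

```text
[ 0.52209215 -0.15250881  0.23513119] 101.41219412304298 [-0.14605308  0.11246923 -0.90045479] 0.015331152297175347
8744 [-0.0488 -0.0341 -0.004 ] [0.0472 0.0304 0.018 ] [-0.0013 -0.016   0.006 ]
3162 [-0.0268 -0.023  -0.0445] [ 0.0261  0.027  -0.02  ] [-0.0006 -0.0041 -0.0317]
```

View pics/wrist3.png

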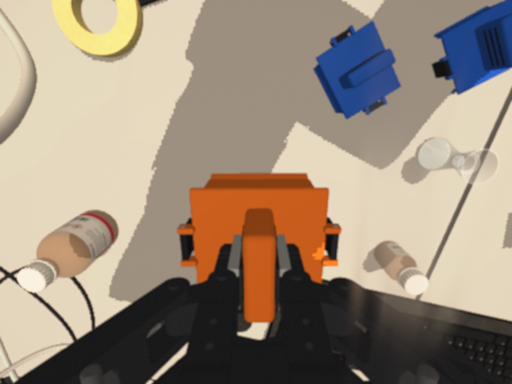

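View pics/side3.png

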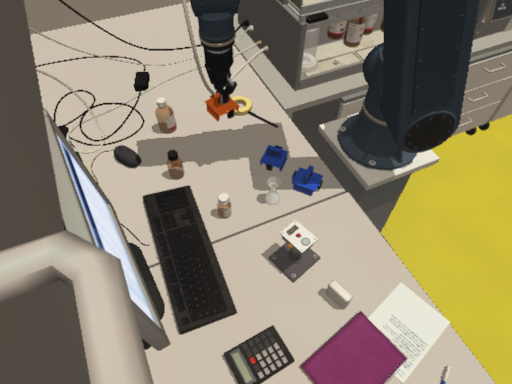

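```bash
python3 - <<'E'
from h import *
z=np.load("pics/wrist3.npz");p,d=z['p'],z['d'];T=tool(dict(position=z['pos'],orientation=z['ori']))
hsv=cv2.cvtColor(p,cv2.COLOR_RGB2HSV)
I=np.eye(4)
def tp(uv,zt): return ray_plane("wrist",uv,zt,I).round(4)
m=(hsv[...,0]<13)&(hsv[...,1]>150)&(hsv[...,2]>80)
W=cloud("wrist",d,I)
for r in (195,205,215): 
    c=np.where(m[r])[0]; print(r,c.min(),c.max(),tp([[c.min()-.5,r],[c.max()+.5,r]],.007)[:,:2], np.median(W[r,210:230,2]),np.median(W[r,290:310,2]))
g=hsv[:,:,2].astype(int)
for c in (200,220,300,320): print(c,g[170:200,c], np.round(W[184:200:3,c],4)[:,2])
print(g[200:216,259], g[312:330,259])
print("rib",tp([[259,209.5],[259,321.5]],-.031))
print("plate",tp([[259,187.5]],.007))
E
```

```text
195 190 327 [[-0.041  -0.0289]
 [ 0.0391 -0.029 ]] 0.005946108220480889 0.006084275184044044
205 191 326 [[-0.0409 -0.0227]
 [ 0.039  -0.0228]] 0.005599751642596684 0.006227829039266275
215 96 325 [[-0.098  -0.0163]
 [ 0.0389 -0.0165]] 0.005984671301471026 0.006141188235843517
200 [157 156 157 157 158 157 158 158 156 157 158 156 157 156 157 156 154 148
 156 175 191 200 202 204 203 203 203 203 203 202] [0.234  0.2332 0.0058 0.0055 0.0057 0.0061]
220 [156 156 158 162 164 163 164 164 159 145 134 132 132 133 133 133 135 143
 159 178 190 200 204 203 204 202 203 203 203 202] [0.0148 0.0078 0.0051 0.0058 0.0056 0.0051]
300 [231 230 218 186 168 165 165 164 157 142 134 133 132 133 134 134 138 147
 163 181 192 198 201 200 201 200 200 200 200 201] [0.0135 0.009  0.0062 0.0059 0.0064 0.0047]
320 [231 231 231 231 231 231 231 231 230 230 230 230 230 231 230 231 228 203
 177 182 192 197 199 199 199 199 200 199 199 200] [0.2352 0.0077 0.0067 0.0062 0.007  0.0057]
[200 202 202 201 201 201 199 188 159 135 131 132 133 133 133 133] [197 198 197 197 197 197 196 196 193 188 205 224 229 230 230 229 229 230]
rib [[-0.0006 -0.035  -0.031 ]
 [-0.0006  0.0267 -0.031 ]]
plate [[-0.0007 -0.0335  0.007 ]]
```

{"api": "carry_out", "payload": {
  "deltas": [
    {"grip":0,"tx":0.025,"ty":0.004,"tz":0,"turn":-0.1},
    {"grip":0,"tx":0.07,"ty":0.01,"tz":0,"turn":-0.2},
    {"grip":0,"tx":0.115,"ty":0.017,"tz":0,"turn":-0.4},
    {"grip":0,"tx":0.16,"ty":0.023,"tz":0,"turn":-0.6},
    {"grip":0,"tx":0.205,"ty":0.03,"tz":0,"turn":-0.8},
    {"grip":0,"tx":0.25,"ty":0.036,"tz":0,"turn":-1.0},
    {"grip":0,"tx":0.295,"ty":0.043,"tz":0,"turn":-1.2},
    {"grip":0,"tx":0.34,"ty":0.049,"tz":0,"turn":-1.44},
    {"grip":0,"tx":0.38,"ty":0.055,"tz":0,"turn":-1.44},
    {"grip":0,"tx":0.415,"ty":0.06,"tz":0,"turn":-1.44}
  ]
}}

```text
t: 5.95
position: [0.4983, 0.2679, 0.2351]
orientation: [-1.831, -2.551, 0.002]
wrist_force: [0.4, -0.2, -1.4]
width: 0.0152
```

{"api": "carry_out", "payload": {
  "deltas": [
    {"grip":0,"tx":0.02,"ty":0.003,"tz":0,"turn":0},
    {"grip":0,"tx":0.03,"ty":0.0,"tz":0.01,"turn":0},
    {"grip":0,"tx":0.03,"ty":0.0,"tz":0.025,"turn":0},
    {"grip":0,"tx":0.03,"ty":0.0,"tz":0.035,"turn":0},
    {"grip":0,"tx":0.03,"ty":0.0,"tz":0.035,"turn":0},
    {"grip":0,"tx":0.03,"ty":0.0,"tz":0.035,"turn":0}
  ]
}}

```text
t: 6.55
position: [0.4896, 0.2937, 0.2012]
orientation: [-1.834, -2.551, 0.001]
wrist_force: [0.8, -0.1, -0.0]
width: 0.0151
```

```bash
python3 - <<'E'
from h import *
s,p,d=snap("wrist",4); T=tool(s)
P=s['position'];yaw=np.degrees(np.arctan2(T[1,0],T[0,0]))
print(P,yaw,s['wrist_force'],s['width'],s['joint_vel'])
dl=np.array([.4967,.2941,.2])-P; print("tool delta",(T[:3,:3].T@dl).round(4),"turn",-(108.6-yaw)/5)
s,p,d=snap("side",4)
c,f=cal("side"); q=np.r_[.4967,.2941,.16,1]; k=c['extrinsics']@q; print(c['cx']-f*k[0]/k[2],c['cy']+f*k[1]/k[2], -np.linalg.inv(c['extrinsics'])[:3,3])
a=cv2.resize(p[170:290,220:380],None,fx=5,fy=5,interpolation=cv2.INTER_CUBIC)
cv2.imwrite("pics/e.png",a[:,:,::-1])
E
```

```text
[0.48963658 0.29372988 0.20124538] 108.56237816224734 [ 0.79082507 -0.10850858 -0.04788155] 0.015115616250053013 [ 0.00213667 -0.00578544  0.02140112  0.0029219   0.00036013  0.00111091]
tool delta [-0.0019  0.0068  0.0012] turn -0.007524367550530542
299.11016867161703 227.83706023988026 [-0.81089847 -0.69641973 -0.94603874]
```

View pics/e.png

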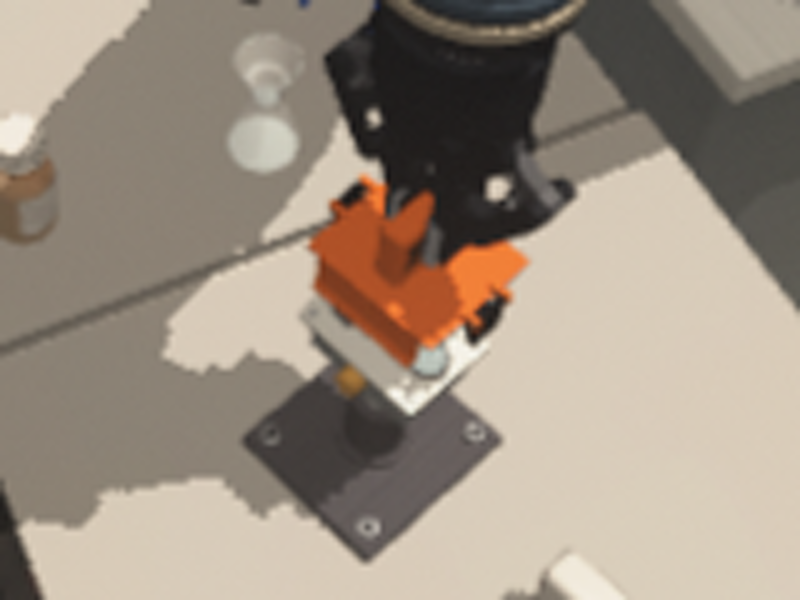

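View pics/wrist4.png

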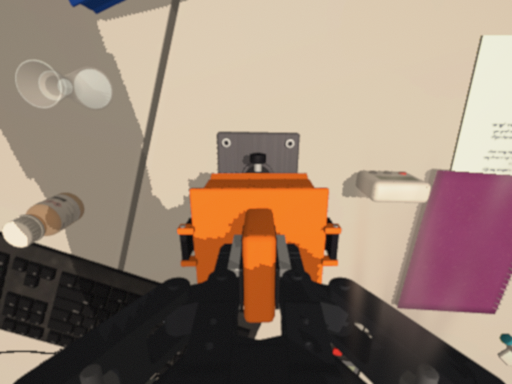

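{"api": "carry_out", "payload": {
  "deltas": [
    {"grip":0,"tx":-0.0019,"ty":0.0068,"tz":0.001,"turn":0},
    {"grip":0,"tx":-0.0019,"ty":0.0068,"tz":0.01,"turn":0},
    {"grip":0,"tx":-0.0019,"ty":0.0068,"tz":0.018,"turn":0},
    {"grip":0,"tx":-0.0019,"ty":0.0068,"tz":0.023,"turn":0},
    {"grip":0,"tx":-0.0019,"ty":0.0068,"tz":0.023,"turn":0},
    {"grip":0,"tx":-0.0019,"ty":0.0068,"tz":0.023,"turn":0}
  ]
}}

```text
t: 7.25
position: [0.4966, 0.2948, 0.1782]
orientation: [-1.833, -2.551, 0.0]
wrist_force: [0.6, 0.4, -0.7]
width: 0.0152
```

```bash
python3 - <<'E'
from h import *
s,p,d=snap("side",5); T=tool(s)
P=s['position'];yaw=np.degrees(np.arctan2(T[1,0],T[0,0]))
print(P,yaw,s['wrist_force'],s['width'])
dl=np.array([.4967,.2941,.2])-P; print("tool delta",(T[:3,:3].T@dl).round(4))
hsv=cv2.cvtColor(p,cv2.COLOR_RGB2HSV)
W=cloud("side",d)
th=np.radians(18.6);R=np.array([[np.cos(th),np.sin(th)],[-np.sin(th),np.cos(th)]])
def loc(w): 
    q=w.copy(); q[...,:2]=(w[...,:2]-np.array([.4967,.2941]))@R.T; return q
L=loc(W)
o=big((hsv[...,0]<13)&(hsv[...,1]>150)&(hsv[...,2]>60),(300,222))
k=o&(abs(L[...,0])<.07)&(abs(L[...,1])<.07)
print("orange",np.percentile(L[k],[1,50,99],axis=0).round(4))
h=(abs(L[...,2]-.127)<.006)&(hsv[...,1]<60)&(hsv[...,2]>100)&(abs(L[...,0])<.06)&(abs(L[...,1])<.06)
print("head",h.sum(),np.percentile(L[h],[1,50,99],axis=0).round(4))
a=cv2.resize(p[190:270,240:347],None,fx=7,fy=7,interpolation=cv2.INTER_CUBIC)
cv2.imwrite("pics/f.png",a[:,:,::-1])
p,d=snap("top",5)[1:]
a=cv2.resize(p[160:240,150:250],None,fx=7,fy=7,interpolation=cv2.INTER_CUBIC)
cv2.imwrite("pics/g.png",a[:,:,::-1])
E
```

```text
[0.49658417 0.29475756 0.17823172] 108.61298915815914 [ 0.63343363  0.41231409 -0.65830595] 0.015175386449133153
tool delta [-0.0007 -0.0001 -0.0218]
orange [[-0.0291 -0.0404  0.1442]
 [ 0.0208  0.0097  0.1712]
 [ 0.0389  0.0479  0.2161]]
head 63 [[-0.0276  0.0289  0.1228]
 [ 0.0159  0.0375  0.1265]
 [ 0.0303  0.0428  0.1308]]
```

View pics/f.png

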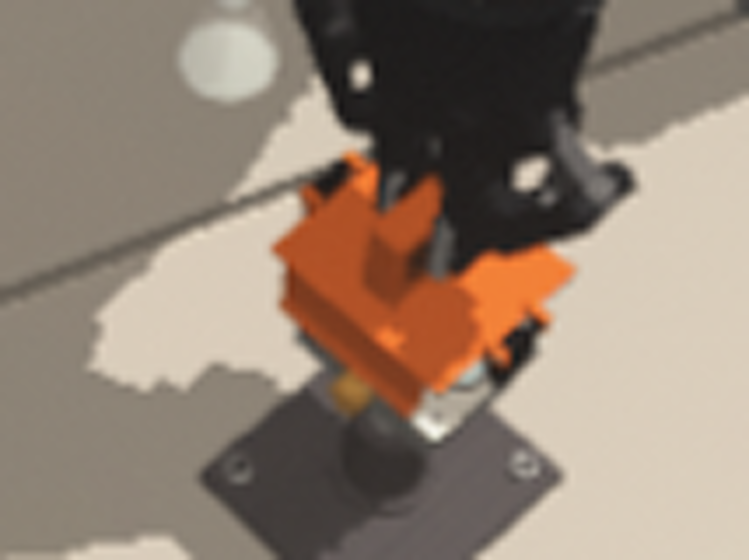

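View pics/g.png

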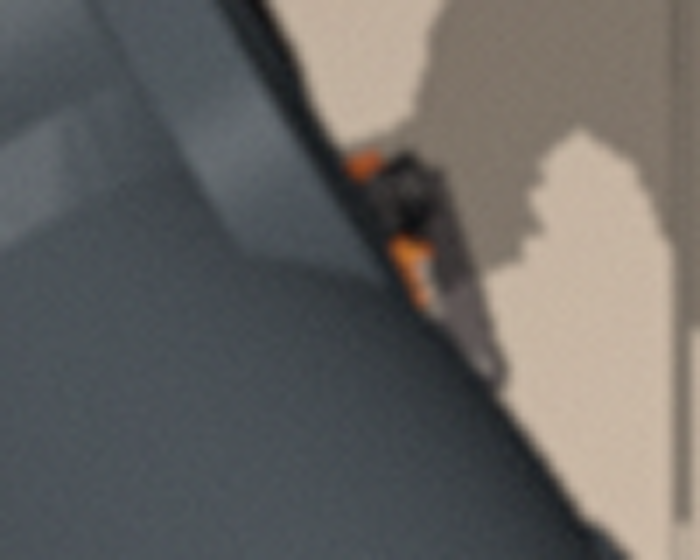

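```bash
python3 - <<'E'
from h import *
th=np.radians(18.6);R=np.array([[np.cos(th),np.sin(th)],[-np.sin(th),np.cos(th)]])
p,d=load("side",0); hsv=cv2.cvtColor(p,cv2.COLOR_RGB2HSV)
v,u=np.mgrid[0:384,0:512]
m=(hsv[...,2]>175)&(hsv[...,1]<40)&(abs(u-299)<25)&(abs(v-237)<20);m=big(m)
print(rect(m),metric_rect(m,.1265,None,"side"))
c=metric_rect(m,.1265,None,"side")[0]; print("head local",R@(np.array(c)-[496.7,294.1]))
a=p[190:270,240:347].copy(); a[m[190:270,240:347]]=(0,0,255)
b=np.load("pics/side5.npz")['p'][190:270,240:347]
cv2.imwrite("pics/i.png",cv2.resize(np.hstack([a,b]),None,fx=3.7,fy=3.7,interpolation=cv2.INTER_CUBIC)[:,:,::-1])
# plate corner pixels in f.png /7 + offset : left(+x,-y) , near(+x,+y), right(-x,+y)
for nm,(x,y) in dict(A=(273,250),B=(428,389),C=(577,270)).items():
    q=ray_plane("side",((x+.5)/7-.5+240,(y+.5)/7-.5+190),.171)[0]; print(nm,(R@(q[:2]-[.4967,.2941])*1000).round(1))
E
```

```text
((291.1049499511719, 235.4945068359375), (43.18539047241211, 31.218355178833008), 41.987213134765625) ((513.6814575195312, 284.701904296875), (91.73629760742188, 113.9015884399414), 16.09508514404297)
head local [ 13.09687888 -14.32361218]
A [ 37.5 -35.7]
B [39.  39.4]
C [-34.5  42.9]
```

View pics/i.png

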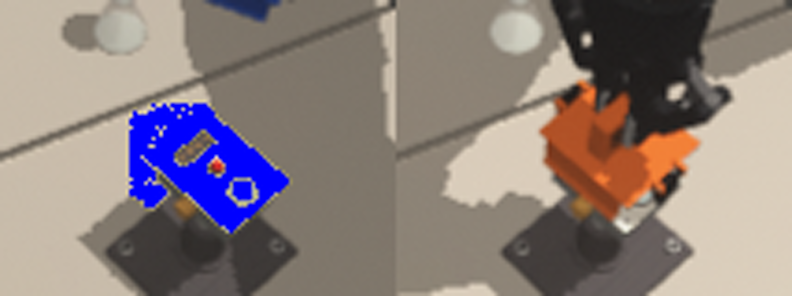

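```bash
python3 - <<'E'
from h import *
th=np.radians(18.6);R=np.array([[np.cos(th),np.sin(th)],[-np.sin(th),np.cos(th)]])
p,d=load("side",0)
a=cv2.resize(p[215:265,270:330],None,fx=12,fy=12,interpolation=cv2.INTER_CUBIC)
cv2.imwrite("pics/j.png",a[:,:,::-1])
for nm,(x,y) in dict(A=(142,157),B=(232,234),C=(290,181),D=(205,103),plunger=(216,167)).items():
    q=ray_plane("side",((x+.5)/3.7-.5+240,(y+.5)/3.7-.5+190),.1265 if nm!='plunger' else .132)[0]; print(nm,(R@(q[:2]-[.4967,.2941])*1000).round(1))
E
```

```text
A [ 31.1 -40.3]
B [30.  43.1]
C [-29.6  42.7]
D [-34.2 -41.3]
plunger [2.2 2.2]
```

View pics/j.png

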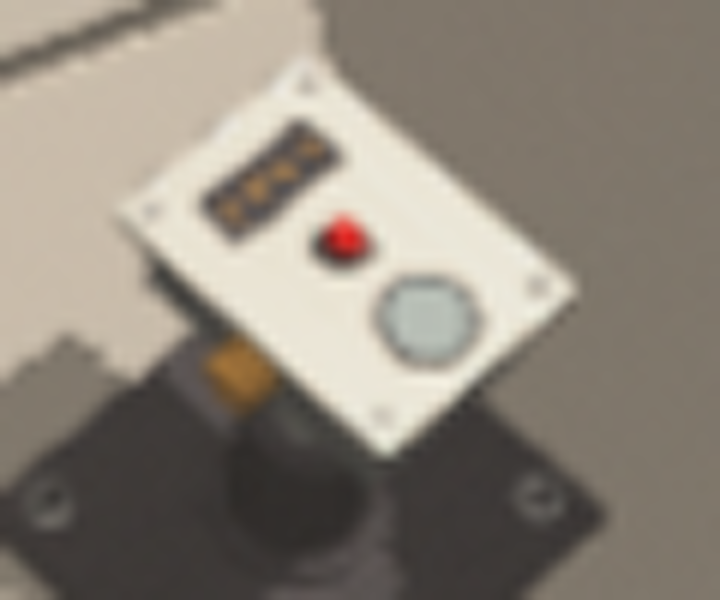

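```bash
python3 - <<'E'
from h import *
th=np.radians(18.6);R=np.array([[np.cos(th),np.sin(th)],[-np.sin(th),np.cos(th)]])
def L(uv,z): return (R@(ray_plane("side",uv,z)[0][:2]-[.4967,.2941])*1000).round(1)
for nm,(x,y) in dict(A=(117,210),B=(390,458),C=(580,292),D=(307,55)).items():
    print(nm,L(((x+.5)/12-.5+270,(y+.5)/12-.5+215),.1265))
p=np.load("pics/side5.npz")['p']
a=cv2.resize(p[200:260,272:332],None,fx=10,fy=10,interpolation=cv2.INTER_CUBIC)
cv2.imwrite("pics/k.png",a[:,:,::-1])
E
```

```text
A [ 28.6 -38.1]
B [30.2 42.3]
C [-28.6  43. ]
D [-30.5 -37.5]
```

View pics/k.png

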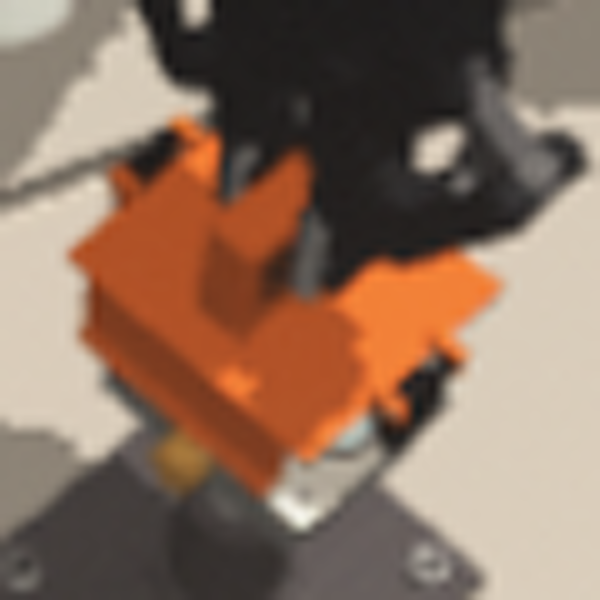

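```bash
python3 - <<'E'
from h import *
th=np.radians(18.6);R=np.array([[np.cos(th),np.sin(th)],[-np.sin(th),np.cos(th)]])
def L(uv,z): return (R@(ray_plane("side",uv,z)[0][:2]-[.4967,.2941])*1000).round(1)
for z in (.1705,.172):
  for nm,(x,y) in dict(A=(70,255),B=(302,462),C=(502,288)).items():
    print(nm,L(((x+.5)/10-.5+272,(y+.5)/10-.5+200),z))
E
```

```text
A [ 36.8 -36.4]
B [38.1 42.1]
C [-33.9  42.7]
A [ 37.6 -35.8]
B [38.9 42.5]
C [-33.   43.2]
```

{"api": "carry_out", "payload": {
  "deltas": [
    {"grip":0,"tx":-0.0005,"ty":-0.0008,"tz":0.002,"turn":0},
    {"grip":0,"tx":-0.0005,"ty":-0.0008,"tz":0.004,"turn":0},
    {"grip":0,"tx":-0.0005,"ty":-0.0008,"tz":0.006,"turn":0},
    {"grip":0,"tx":-0.0005,"ty":-0.0008,"tz":0.008,"turn":0},
    {"grip":0,"tx":-0.0005,"ty":-0.0008,"tz":0.01,"turn":0},
    {"grip":0,"tx":-0.0005,"ty":-0.0008,"tz":0.012,"turn":0},
    {"grip":0,"tx":-0.0005,"ty":-0.0008,"tz":0.0135,"turn":0},
    {"grip":0,"tx":-0.0005,"ty":-0.0008,"tz":0.0145,"turn":0}
  ]
}}

```text
t: 8.15
position: [0.4961, 0.294, 0.1636]
orientation: [-1.833, -2.551, 0.0]
wrist_force: [0.1, -0.4, -1.0]
width: 0.0151
```

{"api": "carry_out", "payload": {
  "deltas": [
    {"grip":0,"tx":0,"ty":0,"tz":0.001,"turn":0},
    {"grip":0,"tx":0,"ty":0,"tz":0.002,"turn":0},
    {"grip":0,"tx":0,"ty":0,"tz":0.003,"turn":0}
  ]
}}

```text
t: 8.45
position: [0.4962, 0.2941, 0.1608]
orientation: [1.833, 2.551, 0.0]
wrist_force: [0.1, -0.2, -0.6]
width: 0.015
```

{"api": "carry_out", "payload": {
  "deltas": [
    {"grip":0,"tx":0,"ty":0,"tz":0.001,"turn":0},
    {"grip":0,"tx":0,"ty":0,"tz":0.002,"turn":0},
    {"grip":0,"tx":0,"ty":0,"tz":0.003,"turn":0}
  ]
}}

```text
t: 8.75
position: [0.4961, 0.2941, 0.1578]
orientation: [-1.833, -2.551, -0.0]
wrist_force: [0.0, 0.0, -0.5]
width: 0.0154
```

{"api": "carry_out", "payload": {
  "deltas": [
    {"grip":0,"tx":0,"ty":0,"tz":0.001,"turn":0},
    {"grip":0,"tx":0,"ty":0,"tz":0.002,"turn":0},
    {"grip":0,"tx":0,"ty":0,"tz":0.003,"turn":0},
    {"grip":0,"tx":0,"ty":0,"tz":0.004,"turn":0}
  ]
}}

```text
t: 9.15
position: [0.4961, 0.294, 0.1537]
orientation: [-1.833, -2.551, 0.0]
wrist_force: [0.3, -0.2, -0.7]
width: 0.0152
```

```bash
python3 - <<'E'
from h import *
s,p,d=snap("side",6); print(s['position'],s['wrist_force'],s['moment'])
a=cv2.resize(p[200:260,262:342],None,fx=10,fy=10,interpolation=cv2.INTER_CUBIC)
cv2.imwrite("pics/l.png",a[:,:,::-1])
E
```

```text
[0.49612681 0.29404546 0.15370913] [ 0.27920295 -0.17408357 -0.74742021] [-0.01427858  0.01799687 -0.03305146]
```

View pics/l.png

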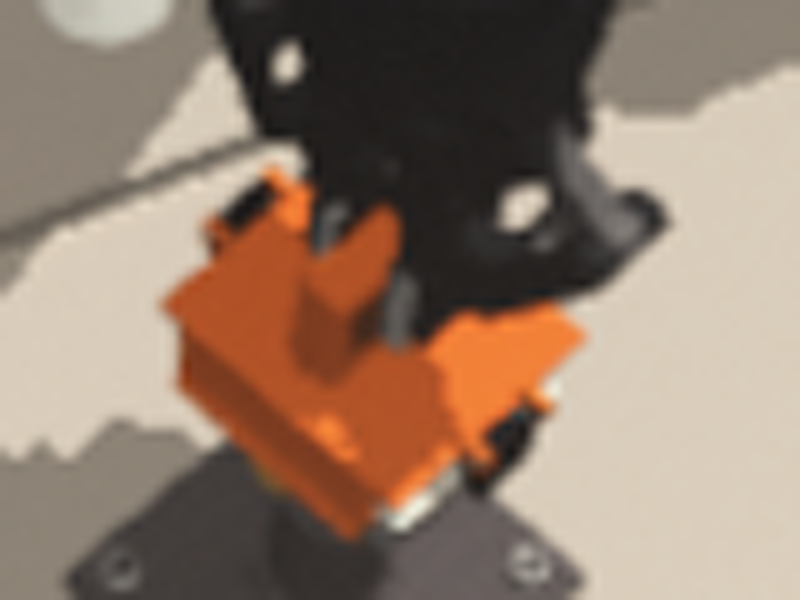

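The side view shows the skirt outside the flange (front corner near 390,510) with no lateral force. I'm continuing slowly.

{"api": "carry_out", "payload": {
  "deltas": [
    {"grip":0,"tx":0,"ty":0,"tz":0.001,"turn":0},
    {"grip":0,"tx":0,"ty":0,"tz":0.002,"turn":0},
    {"grip":0,"tx":0,"ty":0,"tz":0.003,"turn":0},
    {"grip":0,"tx":0,"ty":0,"tz":0.004,"turn":0}
  ]
}}

```text
t: 9.6
position: [0.4962, 0.294, 0.1497]
orientation: [1.833, 2.551, -0.0]
wrist_force: [0.9, -0.8, -0.2]
width: 0.015
```

{"api": "carry_out", "payload": {
  "deltas": [
    {"grip":0,"tx":0,"ty":0,"tz":0.001,"turn":0},
    {"grip":0,"tx":0,"ty":0,"tz":0.002,"turn":0}
  ]
}}

```text
t: 9.8
position: [0.4963, 0.2942, 0.1481]
orientation: [1.833, 2.551, 0.001]
wrist_force: [-0.4, -0.8, 4.8]
width: 0.0153
```

{"api": "carry_out", "payload": {
  "deltas": [
    {"grip":0,"tx":0,"ty":0,"tz":0.001,"turn":0},
    {"grip":0,"tx":0,"ty":0,"tz":0.002,"turn":0}
  ]
}}

```text
t: 10.0
position: [0.4965, 0.2943, 0.1464]
orientation: [1.833, 2.551, 0.002]
wrist_force: [-0.0, -1.6, 9.9]
width: 0.0151
```

{"api": "carry_out", "payload": {
  "deltas": [
    {"grip":0,"tx":0,"ty":0,"tz":0.001,"turn":0},
    {"grip":0,"tx":0,"ty":0,"tz":0.002,"turn":0}
  ]
}}

```text
t: 10.2
position: [0.4964, 0.2943, 0.1441]
orientation: [1.833, 2.551, 0.001]
wrist_force: [0.8, 0.1, 0.2]
width: 0.0155
```

{"api": "carry_out", "payload": {
  "deltas": [
    {"grip":0,"tx":0,"ty":0,"tz":0.001,"turn":0},
    {"grip":0,"tx":0,"ty":0,"tz":0.002,"turn":0}
  ]
}}

```text
t: 10.4
position: [0.4964, 0.2942, 0.142]
orientation: [1.833, 2.551, 0.001]
wrist_force: [0.6, 0.9, 4.3]
width: 0.0152
```

{"api": "carry_out", "payload": {
  "deltas": [
    {"grip":0,"tx":0,"ty":0,"tz":0.001,"turn":0},
    {"grip":0,"tx":0,"ty":0,"tz":0.002,"turn":0}
  ]
}}

```text
t: 10.6
position: [0.4963, 0.2942, 0.1398]
orientation: [1.833, 2.551, 0.001]
wrist_force: [2.7, 1.5, -3.9]
width: 0.0147
```

{"api": "carry_out", "payload": {
  "deltas": [
    {"grip":0,"tx":0,"ty":0,"tz":0.001,"turn":0}
  ]
}}

```text
t: 10.7
position: [0.4961, 0.2941, 0.1385]
orientation: [-1.833, -2.551, 0.0]
wrist_force: [2.3, 1.1, 3.5]
width: 0.0152
```

{"api": "carry_out", "payload": {
  "deltas": [
    {"grip":0,"tx":0,"ty":0,"tz":0.001,"turn":0}
  ]
}}

```text
t: 10.8
position: [0.4962, 0.2941, 0.138]
orientation: [1.833, 2.551, 0.0]
wrist_force: [-5.7, -1.8, 21.8]
width: 0.0153
```

{"api": "carry_out", "payload": {
  "deltas": [
    {"grip":0,"tx":0,"ty":0,"tz":0,"turn":0}
  ]
}}

```text
t: 10.9
position: [0.4961, 0.2941, 0.138]
orientation: [1.833, 2.551, 0.0]
wrist_force: [0.0, 1.5, 6.4]
width: 0.0152
```

```bash
python3 - <<'E'
from h import *
s,p,d=snap("side",7); print(s['position'],s['wrist_force'],s['moment'])
a=cv2.resize(p[200:260,262:342],None,fx=10,fy=10,interpolation=cv2.INTER_CUBIC)
cv2.imwrite("pics/n.png",a[:,:,::-1])
s,p,d=snap("wrist",7);print(s['position'],s['wrist_force'])
E
```

```text
[0.4961389  0.29410703 0.13795959] [0.03313186 1.48518316 6.4056985 ] [ 0.12446424 -0.09295077 -0.05242244]
[0.49614357 0.29411108 0.13797106] [-0.31843988  0.8658759   5.90016336]
```

View pics/n.png

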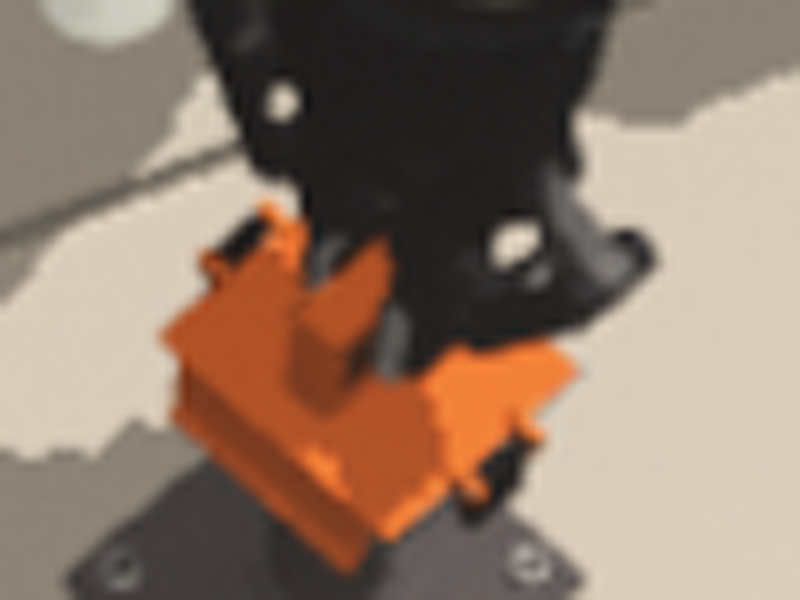

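View pics/wrist7.png

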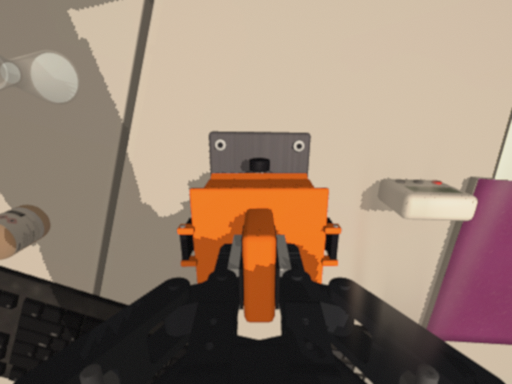

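{"api": "carry_out", "payload": {
  "deltas": [
    {"grip":0,"tx":0,"ty":0,"tz":0.0005,"turn":0},
    {"grip":0,"tx":0,"ty":0,"tz":0.0005,"turn":0}
  ]
}}

```text
t: 11.2
position: [0.4962, 0.2941, 0.1379]
orientation: [1.833, 2.551, 0.001]
wrist_force: [-2.5, -0.1, 12.6]
width: 0.0149
```

{"api": "carry_out", "payload": {
  "deltas": [
    {"grip":0,"tx":0,"ty":0,"tz":0.0005,"turn":0},
    {"grip":0,"tx":0,"ty":0,"tz":0.0005,"turn":0}
  ]
}}

```text
t: 11.4
position: [0.4962, 0.2942, 0.138]
orientation: [1.833, 2.551, 0.002]
wrist_force: [-4.7, -1.6, 19.5]
width: 0.0148
```

{"api": "carry_out", "payload": {
  "deltas": [
    {"grip":0,"tx":0,"ty":0,"tz":0.0005,"turn":0},
    {"grip":0,"tx":0,"ty":0,"tz":0.0005,"turn":0}
  ]
}}

```text
t: 11.6
position: [0.4962, 0.2941, 0.1379]
orientation: [1.833, 2.551, 0.002]
wrist_force: [-8.0, -3.7, 26.6]
width: 0.0154
```

{"api": "carry_out", "payload": {
  "deltas": [
    {"grip":0,"tx":0,"ty":0,"tz":-0.001,"turn":0},
    {"grip":0,"tx":0,"ty":0,"tz":-0.002,"turn":0},
    {"grip":0,"tx":0,"ty":0,"tz":-0.0025,"turn":0},
    {"grip":0,"tx":0,"ty":0,"tz":-0.0025,"turn":0}
  ]
}}

```text
t: 12.0
position: [0.4961, 0.2941, 0.1386]
orientation: [-1.833, -2.551, 0.0]
wrist_force: [1.8, 2.3, 1.1]
width: 0.0151
```

{"api": "carry_out", "payload": {
  "deltas": [
    {"grip":0.5,"tx":0,"ty":0,"tz":0,"turn":0},
    {"grip":0.7,"tx":0,"ty":0,"tz":0,"turn":0},
    {"grip":0.7,"tx":0,"ty":0,"tz":0,"turn":0},
    {"grip":0.7,"tx":0,"ty":0,"tz":0,"turn":0},
    {"grip":0.7,"tx":0,"ty":0,"tz":0,"turn":0},
    {"grip":0.7,"tx":0,"ty":0,"tz":0,"turn":0}
  ]
}}

```text
t: 12.6
position: [0.4961, 0.294, 0.1388]
orientation: [-1.833, -2.551, 0.0]
wrist_force: [0.1, -0.6, -0.2]
width: 0.0597
```

Opened freely; now withdrawing straight up.

{"api": "carry_out", "payload": {
  "deltas": [
    {"grip":0.7,"tx":0,"ty":0,"tz":-0.01,"turn":0},
    {"grip":0.7,"tx":0,"ty":0,"tz":-0.03,"turn":0},
    {"grip":0.7,"tx":0,"ty":0,"tz":-0.06,"turn":0},
    {"grip":0.7,"tx":0,"ty":0,"tz":-0.09,"turn":0},
    {"grip":0.7,"tx":0,"ty":0,"tz":-0.12,"turn":0},
    {"grip":0.7,"tx":0,"ty":-0.03,"tz":-0.14,"turn":0},
    {"grip":0.7,"tx":0,"ty":-0.03,"tz":-0.14,"turn":0},
    {"grip":0.7,"tx":0,"ty":-0.03,"tz":-0.14,"turn":0},
    {"grip":0.7,"tx":0,"ty":-0.03,"tz":-0.14,"turn":0}
  ]
}}

```text
t: 13.5
position: [0.4678, 0.2845, 0.2784]
orientation: [-1.833, -2.551, 0.001]
wrist_force: [0.3, -0.1, -0.2]
width: 0.0601
```

```bash
python3 - <<'E'
from h import *
s,p,d=snap("side",8); print(s['t'],s['position'],s['wrist_force'])
a=cv2.resize(p[200:260,262:342],None,fx=10,fy=10,interpolation=cv2.INTER_CUBIC)
cv2.imwrite("pics/o.png",a[:,:,::-1])
s,p,d=snap("wrist",8);T=tool(s)
W=cloud("wrist",d,T);hsv=cv2.cvtColor(p,cv2.COLOR_RGB2HSV)
m=(hsv[...,0]<13)&(hsv[...,1]>150)&(hsv[...,2]>80);m=big(m);Z=W[...,2]
for lo,hi in ((.122,.138),(.155,.178)):
    k=m&(Z>lo)&(Z<hi);print(k.sum(),np.median(Z[k]),metric_rect(big(k),np.median(Z[k]),T))
k=cv2.erode((m&(abs(Z-.1315)<.007)).astype(np.uint8),np.ones((3,3)))>0
A=np.c_[W[k][:,:2]-W[k][:,:2].mean(0),np.ones(k.sum())];print("tilt",np.linalg.lstsq(A,W[k][:,2],rcond=None)[0])
E
```

```text
13.5 [0.46783144 0.28445245 0.27840273] [ 0.25987584 -0.06271058 -0.2273216 ]
1304 0.13255409308606592 ((496.67559814453125, 293.0996398925781), (74.22784423828125, 97.13052368164062), 18.721603393554688)
716 0.17008265171662748 ((495.9940185546875, 292.5052490234375), (53.804290771484375, 17.56553077697754), 19.221561431884766)
tilt [ 0.02464036 -0.00939111  0.13251174]
```

View pics/o.png

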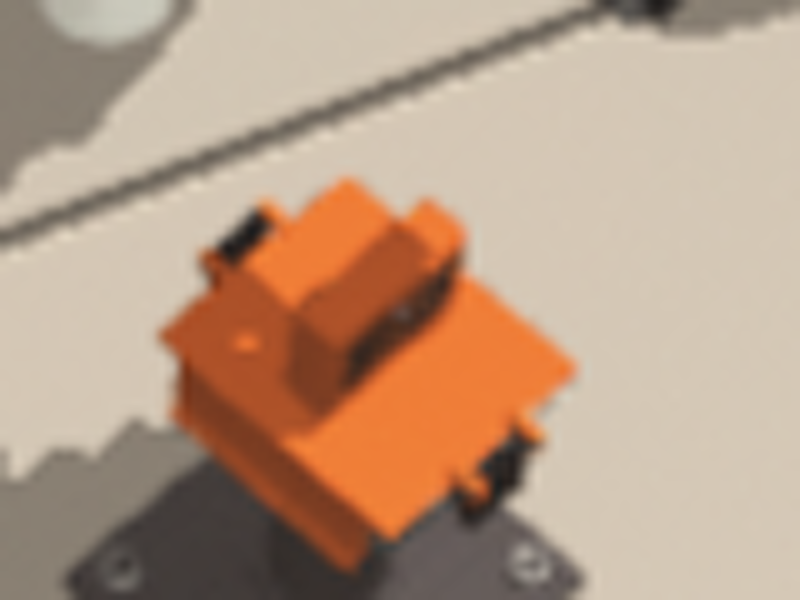

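View pics/wrist8.png

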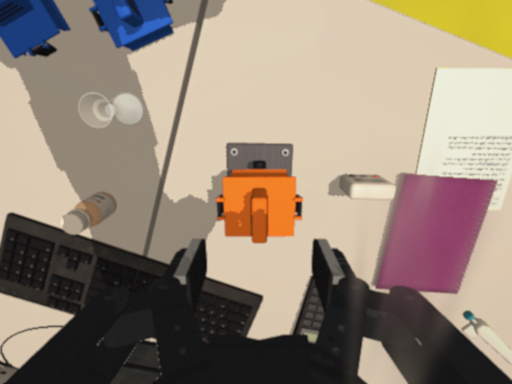

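```bash
python3 -c "
from bench import manip; print(manip.finish_job())"
```

```text
the job is handed in; nothing more can be done
None
```

The orange cover is on the sensor head and looks fully home. I handed the job in at about 13.6 s of the 51 s allowed; it reports no verdict.

**What I did:** I located the head and cover with the top and wrist cameras. I gripped the rib at 60 N, lifted the cover clear and carried it above the bottles. I set it over the rim and pressed it down at about 10–20 mm/s, slowest at the end.

**What I felt:**
- **Clips:** they met the rim at TCP height about 0.149 m, and the force peaked near 10 N as they spread.
- **Rigid stop:** the plate met the head at 0.138 m, where the stop was expected.
- **Force on the head:** the highest wrist reading on the press was about 28 N (26.6 N of it downward), below the 50 N limit. Readings came only at the end of each move, so a short peak in between could have been missed.

**Last checks after letting go:**
- **Seating:** in the side picture the plate's corners are where they were while pressed, so the plunger has not lifted the cover. The plate top reads about 0.131 m, consistent with lying flat on the head.
- **Position and tilt:** measured centres agree with the head to within about 2 mm. The fitted tilt is about 0.026 rad, including depth noise.
- **Surroundings:** the gripper was about 0.14 m above the cover and touching nothing. The flask, white-capped amber bottle and timer stand upright in the last wrist picture. The black-capped bottle is out of that view, but the arm kept well above it.

**What disagreed or stayed unproven:**
- The cameras differed by 2–4 mm in absolute position, so I aimed by the offset between cover and head. The side camera still put the cover about 2 mm off, and I split that difference by 0.8 mm.
- I could not see the hooks under the rim or the plunger. That both clips snapped is inferred from the forces and from the cover staying down.

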